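# Trip the stuck tray latch of the wide curing unit

## Robot

A 6-joint arm with a two-finger parallel gripper is mounted at the origin on the work surface. World frame = base frame: x ahead of the robot, y to its left, z up, the work surface at z = 0. Lengths are in m, angles in rad, forces in N, time in s.
With the tool pointing down it reaches from about 0.3 to 0.825 m from the base axis. Payload 5.4 kg.
Tool frame: the origin (TCP) lies at the very end of the fingers, on their centre line; the grasp point (between the pads) lies 19 mm behind it; z points along the fingers, x is the direction in which the jaws open and shut, and the axes are right-handed (so a half turn about z gives the same grasp; the last joint's range is limited). The gripper opens to 92 mm and grips with 3 to 60 N. Pads are 20 mm wide; open, the fingers measure 128 mm over their backs; the gripper's body (75 mm by 189 mm) begins 69 mm behind the grasp point.
Start: joints at [-1.453, 0.158, 1.597, -0, 1.386, -0.21], TCP at [0.185, -0.544, 0.215] pointing down, gripper open.
Joint ranges: [-2.91, 2.91], [-0.94, 2.29], [0.18, 2.7], [-1.29, 4.43], [0.17, 2.64], [-3, 3]. Speed limits (rad/s): [2.57, 2.57, 3.14, 3.14, 3.14, 3.14].

## Interface

Orientations are given as a rotation vector (axis times angle).
In Python, from workcell import bot gives the robot as it stands. Calls block until the motion is done:
- bot.goto(position, orientation): joint-space move of the TCP to a pose.
- bot.line_to(position, rot=None, max_speed=0.15): straight line of the TCP; rot=None keeps the orientation; max_speed is the mean speed in m/s.
- bot.set_joints(angles): joint-space move.
- bot.set_gripper(opening, newtons=None): opening from 0.0 (shut) to 1.0 (fully open); newtons is the grip in N (None keeps the last); returns when the fingers have stopped.
- bot.hold(seconds).
- bot.inverse_kinematics(position, orientation): joint angles nearest the present ones, or None.
- bot.read_camera(name): name is "scene" or "top" or "wrist"; returns a dict with "pixels" (480x640x3 uint8, blue, green, red), "fx", "fy", "cx", "cy" (pixels), "R" (3x3) and "t" (3): a world point X has camera coordinates R X + t. Camera axes: x right, y down, z forward; pixel columns grow to the right and rows downward; lengths in m; the calibration is good to about 2 mm. The wrist camera is an equidistant fisheye: a pixel r from the principal point sees the ray r / f radians off the axis. A picture is of the moment at which its call begins. There is no depth.
A pose or a line that the arm cannot do raises bot.MotionError and nothing moves.
- bot.job_done(): hands the job in, once; it reports no verdict.
Readings, each from a call of its own:
- bot.current_clock(): time.
- bot.current_joints(): joint angles.
- bot.current_joint_vel(): joint speeds.
- bot.current_effort(): joint torques, N m.
- bot.current_ee_pos(): TCP position.
- bot.current_tool_rot(): TCP orientation.
- bot.current_contact_force(): force on the tool from outside, world axes, zero at the start.
- bot.current_ft_torque(): the same for the moment, N m.
- bot.current_opening(): opening from 0.0 (shut) to 1.0 (fully open).
Only numpy, scipy, OpenCV 4.12 (cv2) and the standard library are available. Lean on these libraries where they do the work, as an engineer would, in place of code of your own. Each camera call takes 0.05 s, during which the arm holds its last target. There are 200 camera calls.

## Task

The tray of the wide curing unit on the dental bench is still locked. Take the release pin (the slim tool with the plain straight handle) from the tool rack, push it straight down through the access hole in the top of the wide unit until its tray springs out, and leave the pin standing in that hole. The narrow unit's tray must stay shut.

Things in the scene. Friction and masses are not known exactly. Their poses are not given: they have to be found in the camera images.
- pin: Upright steel release pin, 118 mm, 60 g: rod 8 dia x 52 mm; collar 34 dia x 6; plain handle 14 dia x 60. Origin: rod's tip, z up. It hangs by its collar in a low rack (210 x 60 mm, top 70 mm high, three 20 mm holes 75 mm apart); lift 60 mm straight up to clear. The other two tools, in any order, are shorter: one has a fat handle (30 dia), one a ball on top (26). Yaw is of no matter.
- wide_hole (a point): Mouth centre of the vertical 24 mm hole (black ring 40 mm), level with the top of the wide white unit (170 wide, 150 deep, 115 mm high, fixed). z up, x from tray front to back; hole on midline, 25 mm behind the top's middle. Latch head 40 mm down: 3 N, trips after 7 mm (6 N); collar stops on the top at 52 mm (8 N). Let go, the latch lifts the pin up to 12 mm; it stands loose.
- wide_tray (a joint): How far the wide unit's tray is out, in m: 0 shut, 0.07 fully out. Once the latch is tripped, a spring drives it out of the unit's front, which roughly faces the robot, in about a second; it then stays out.
- narrow_tray (a joint): The same for the narrow unit's tray, which must stay shut (0). That unit is alike, with its own hole, but only 100 mm wide; it stands to the left or right of the wide one.
Things that resemble listed ones, but are neither listed nor needed, are in the scene too. What is shaped like the pin but blue is not meant. What is shaped like the part that bears narrow_tray but green is not meant.

How it is judged:
On the way, in this order (a step that is already met when the one before it is completed fails the run):
1. the pin's rod is in the wide unit's access hole (horizontal distance between pin and wide_hole below 0.015 m and z of pin in the frame of wide_hole below -0.015 m), for 0.05 s.
2. the wide unit's tray springs out (value of joint wide_tray above 0.05 m), for 0.1 s.
At the end, for the whole second after the job is handed in: The wide unit's tray is out by more than 50 mm, the narrow unit's tray is shut (under 10 mm), and the released pin rests in the wide unit's access hole, its tip more than 25 mm below the mouth and within 20 mm of its axis, at rest (value of joint wide_tray above 0.05 m and value of joint narrow_tray below 0.01 m and horizontal distance between pin and wide_hole below 0.02 m and z of pin in the frame of wide_hole below -0.025 m and linear speed of pin below 0.03 m/s); the robot touches nothing.
It fails at once if the narrow unit's tray is let out (value of joint narrow_tray above 0.01 m).
It also fails if it takes over 38 s, if anything falls off the work surface, if the arm or the gripper's body presses on something with over 40 N, if the wrist force passes 120 N, or if a joint passes its speed limit or range.

## Working session

There is one attempt and no reset: what is moved stays moved. The work goes in short steps, each a Python script; the robot and the scene stay as the last script left them, time stands still between calls to the robot, and variables do not carry over. Pictures are saved under pics/ and viewed, about 8 in all and at most 12, crops included, and the job is handed in when it is done.

```bash
mkdir -p pics; cat > h.py <<'E'
import numpy as np, cv2, pickle
from workcell import bot
def snap(n,f):
    c=bot.read_camera(n); cv2.imwrite(f'pics/{f}.png',c['pixels']); pickle.dump(c,open(f'pics/{f}.pkl','wb')); return c
def load(f): return pickle.load(open(f'pics/{f}.pkl','rb'))
def ray(c,u,v):
    x,y=(u-c['cx'])/c['fx'],(v-c['cy'])/c['fy']
    R=np.array(c['R']); return -R.T@np.array(c['t']), R.T@np.array([x,y,1])
def rayf(c,u,v):
    x,y=(u-c['cx'])/c['fx'],(v-c['cy'])/c['fy']; r=np.hypot(x,y)+1e-12
    R=np.array(c['R']); return -R.T@np.array(c['t']), R.T@np.array([x/r*np.sin(r),y/r*np.sin(r),np.cos(r)])
def atz(c,u,v,z,f=ray):
    o,d=f(c,u,v); return o+d*(z-o[2])/d[2]
def proj(c,X):
    p=np.array(c['R'])@np.array(X)+np.array(c['t']); return p[:2]/p[2]*[c['fx'],c['fy']]+[c['cx'],c['cy']]
E
python3 - <<'E'
from h import *
for n in('scene','top'):
    c=snap(n,n+'0'); R=np.array(c['R']);print(n,c['fx'],-R.T@np.array(c['t']),R[2])
print(bot.current_tool_rot(),bot.current_clock())
E
```

```text
scene 600.3553793288027 [0.99181612 0.61648176 0.91351917] [-0.44880372 -0.52473492 -0.72334534]
top 487.90460729137436 [ 0.39947765 -0.00854696  1.15427229] [ 0.07580305  0.01422027 -0.9970214 ]
[-2.55314305e+00  1.82849194e+00  1.69321969e-03] 0.1
```

View pics/top0.png

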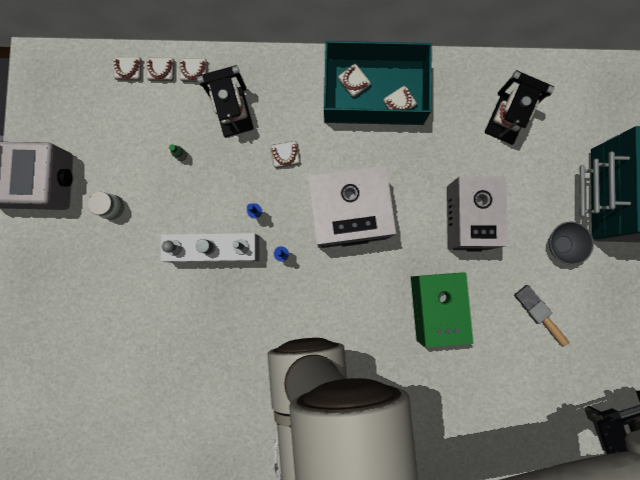

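View pics/scene0.png

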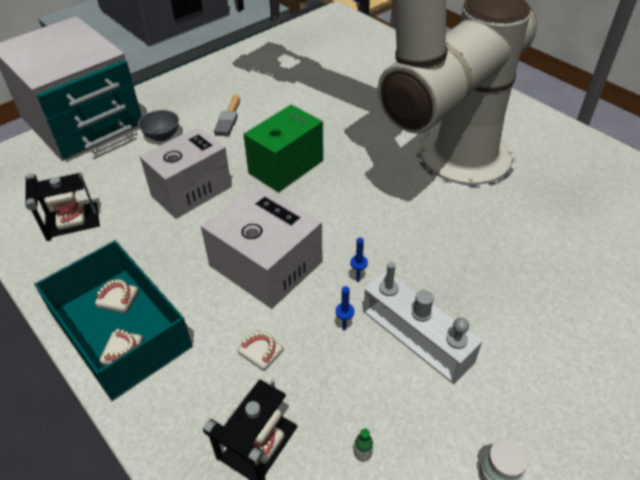

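The rack in the top view holds a ball at (170,246), a fat handle at (204,246) and a slim plain handle at (240,246), which is at (390,278) in the scene view. Two blue look-alikes stand at (254,211) and (281,254). The wide unit's hole is at (350,193) and the narrow unit's at (482,199). The green unit at (444,298) is a decoy. I choose the slim tool at (240,246) and will check it in a close crop.

```bash
python3 - <<'E'
from h import *
t=load('top0')['pixels'];s=load('scene0')['pixels']
a=cv2.resize(t[165:275,150:410],None,fx=3,fy=3,interpolation=cv2.INTER_CUBIC) #780x330
b=cv2.resize(s[185:385,350:490],None,fx=1.3,fy=1.3)
b=cv2.resize(s[190:280,190:450],None,fx=3,fy=3,interpolation=cv2.INTER_CUBIC)
b2=cv2.resize(s[225:325,350:450],None,fx=3,fy=3,interpolation=cv2.INTER_CUBIC)
cv2.imwrite('pics/crop1.png',np.vstack([a,b])[:600])
E
```

```text
(no output)
```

View pics/crop1.png

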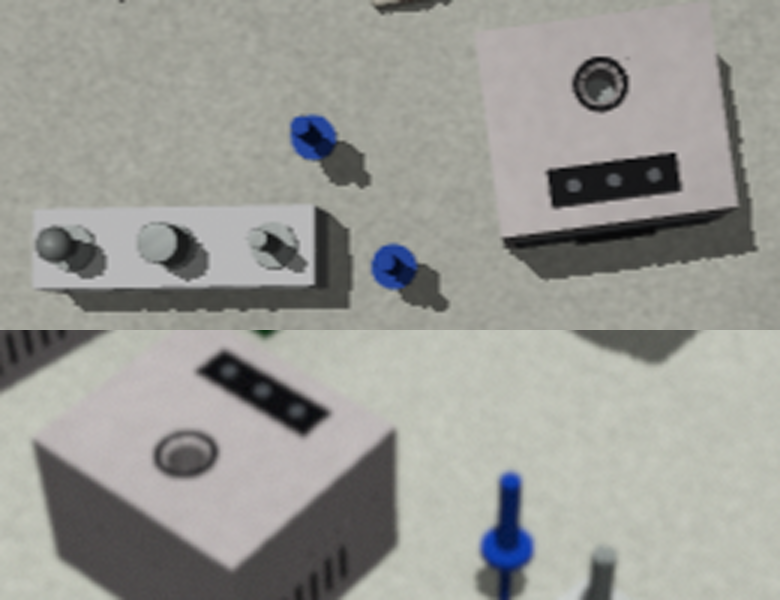

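The crop confirms it: the slim plain grey handle is at the right end of the rack, with its top at about (236,244), and the wide unit's hole is at about (350,193). Next I compute positions and try the poses.

```bash
python3 - <<'E'
from h import *
from scipy.spatial.transform import Rotation as Ro
t=load('top0');s=load('scene0')
print('pin top',atz(t,235.7,244,.136),'collar',atz(t,240.7,247,.076),'scene',atz(s,390.7,263.2,.136))
print('hole',atz(t,349.7,192.7,.115),atz(s,251.7,231,.115))
print('rack ends',atz(t,161,248.5,.07),atz(t,255,246.5,.07))
print('unit front edge',atz(t,318,245,.115),atz(t,396,234,.115))
print('blue',atz(t,281,254,.06),atz(t,254,211,.06))
print(Ro.from_rotvec(bot.current_tool_rot()).as_matrix().round(2))
for y in range(-90,91,30):
    r=(Ro.from_euler('z',y,degrees=True)*Ro.from_euler('x',180,degrees=True)).as_rotvec()
    print(y,[None if q is None else np.round(q,2) for q in (bot.inverse_kinematics(p,r) for p in ([.5,.2,.25],[.55,-.04,.27]))])
E
```

```text
pin top [0.47056729 0.19340225 0.136     ] collar [0.46838324 0.19389999 0.076     ] scene [0.46651951 0.19225872 0.136     ]
hole [ 0.58931714 -0.0436172   0.115     ] [ 0.58682929 -0.04365641  0.115     ]
rack ends [0.46056341 0.37344512 0.07      ] [0.47075159 0.16310048 0.07      ]
unit front edge [0.47465785 0.02132012 0.115     ] [ 0.50271437 -0.14456873  0.115     ]
blue [0.456105   0.10548648 0.06      ] [0.55189486 0.17008811 0.06      ]
[[ 0.32 -0.95 -0.  ]
 [-0.95 -0.32  0.  ]
 [-0.   -0.   -1.  ]]
-90 [array([ 0.16,  0.04,  1.65, -0.  ,  1.45,  1.73]), array([-0.29,  0.06,  1.59, -0.  ,  1.49,  1.28])]
-60 [array([ 0.16,  0.04,  1.65, -0.  ,  1.45,  1.2 ]), array([-0.29,  0.06,  1.59, -0.  ,  1.49,  0.76])]
-30 [array([ 0.16,  0.04,  1.65, -0.  ,  1.45,  0.68]), array([-0.29,  0.06,  1.59, -0.  ,  1.49,  0.23])]
0 [array([ 0.16,  0.04,  1.65, -0.  ,  1.45,  0.16]), array([-0.29,  0.06,  1.59, -0.  ,  1.49, -0.29])]
30 [array([ 0.16,  0.04,  1.65, -0.  ,  1.45, -0.37]), array([-0.29,  0.06,  1.59, -0.  ,  1.49, -0.82])]
60 [array([ 0.16,  0.04,  1.65, -0.  ,  1.45, -0.89]), array([-0.29,  0.06,  1.59, -0.  ,  1.49, -1.34])]
90 [array([ 0.16,  0.04,  1.65, -0.  ,  1.45, -1.41]), array([-0.29,  0.06,  1.59,  0.  ,  1.49, -1.86])]
```

```bash
cat >> h.py <<'E'
DOWN=np.array([np.pi,0,0])
E
python3 - <<'E'
from h import *
bot.goto([.4685,.193,.23],DOWN); bot.set_gripper(0.6)
c=snap('wrist','w1');print(bot.current_ee_pos(),bot.current_clock(),c['fx'],c['cx'],c['cy'])
E
```

```text
[0.46850717 0.19301685 0.23003148] 3.625 371.64829954431775 316.11682088560366 235.610444021225
```

View pics/w1.png

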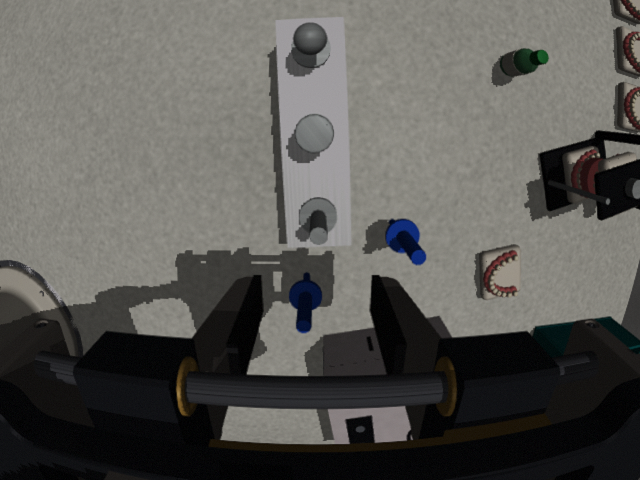

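The wrist view shows the slim pin's handle top at about (319,236) with its collar at (318,214), midway between the fingers. The fat and ball-topped tools are further up at (314,132) and (311,40), and the blue one is at (304,325).

```bash
python3 - <<'E'
from h import *
c=load('w1'); print(atz(c,319,236,.136,rayf), atz(c,318,214,.076,rayf))
x,y=.4685,.193
p=atz(c,319,236,.136,rayf)
assert abs(p[0]-x)<.006 and abs(p[1]-y)<.008
bot.line_to([x,y,.093],max_speed=.12); print(bot.current_contact_force())
bot.set_gripper(0,25); print(bot.current_opening()*92)
bot.line_to([x,y,.098],max_speed=.05); print(bot.current_contact_force())
bot.line_to([x,y,.19],max_speed=.15)
snap('wrist','w2'); snap('scene','s2');print(bot.current_contact_force(),bot.current_opening()*92,bot.current_clock())
a=load('w2')['pixels'][100:400,120:520];b=load('s2')['pixels'][140:340,200:600]
b=load('s2')['pixels'][100:400,180:580]
cv2.imwrite('pics/m2.png',np.hstack([a,b]))
E
```

```text
[0.47117891 0.19449161 0.136     ] [0.47075712 0.19698003 0.076     ]
[ 0.33460553 -0.00447282  0.59169972]
13.781158137754602
[ 0.218848   -0.04351183 -1.239613  ]
[-0.53421076  0.07189319  0.09184301] 13.639630299225788 6.7333
```

View pics/m2.png

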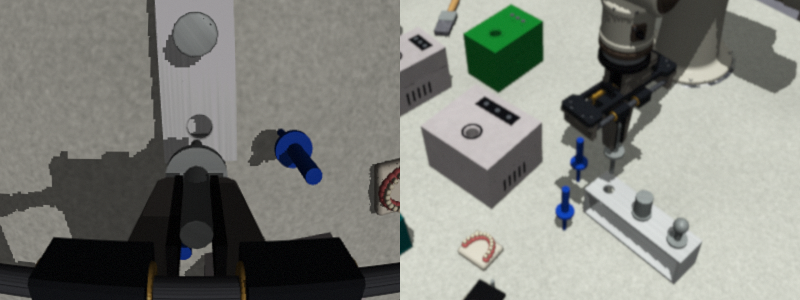

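The pin is held (opening 13.6 mm) and clear, hanging upright. Its old hole is empty at w2 pixel (319,226), and the rod tip shows just past the collar at about (316,243). Next I go above the wide unit's hole and check the tip against the hole.

```bash
python3 - <<'E'
from h import *
c=load('w2'); print('top',atz(c,316,334,.233,rayf),'collar',atz(c,316,262,.17,rayf),'tip',atz(c,316,243,.115,rayf))
c=load('s2'); print('tip',atz(c,392,272,.115),bot.current_ee_pos())
bot.line_to([.468,.193,.215],max_speed=.15)
bot.line_to([.588,-.0436,.215],max_speed=.2)
w=snap('wrist','w3'); s=snap('scene','s3');snap('top','t3');print(bot.current_clock(),proj(s,[.588,-.0436,.14]),proj(s,[.588,-.0436,.115]))
a=cv2.resize(w['pixels'][180:330,220:420],None,fx=2,fy=2,interpolation=cv2.INTER_CUBIC)
b=cv2.resize(s['pixels'][145:270,170:320],None,fx=2.667,fy=2.4,interpolation=cv2.INTER_CUBIC)
print(b.shape)
b=cv2.resize(s['pixels'][150:270,180:340],(800,600)[:2],interpolation=cv2.INTER_CUBIC)
cv2.imwrite('pics/s3c.png',b);cv2.imwrite('pics/w3c.png',cv2.resize(w['pixels'][150:350,187:453],(798,600),interpolation=cv2.INTER_CUBIC))
E
```

```text
top [0.46831696 0.19561613 0.233     ] collar [0.46822054 0.20223765 0.17      ] tip [0.46813039 0.19534817 0.115     ]
tip [0.46504679 0.19618152 0.115     ] [0.46751396 0.19281184 0.18842461]
8.675 [249.95431442 221.79668218] [251.20859744 231.32310676]
(300, 400, 3)
```

View pics/s3c.png

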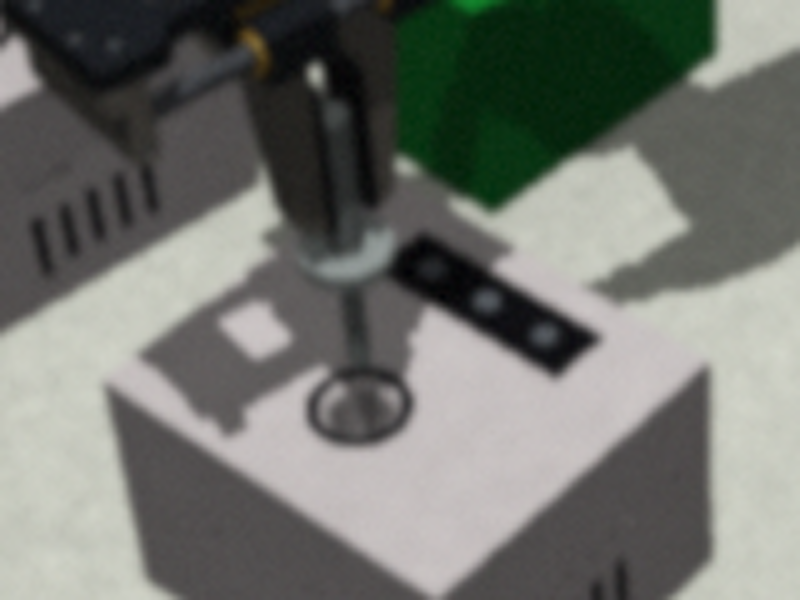

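View pics/w3c.png

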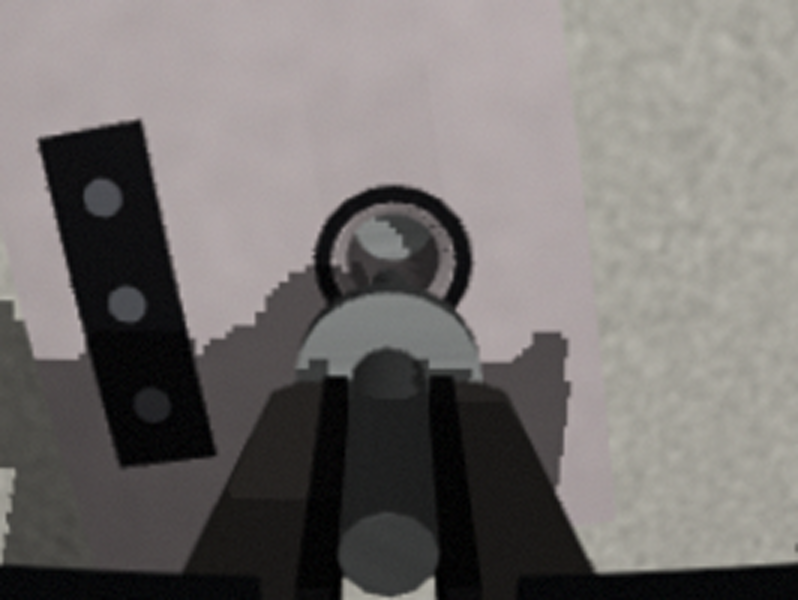

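The scene crop shows the tip at about (357,363), just above the ring centred at (359,406). In the wrist crop the ring is centred at (393,263), in line with the pin laterally. I compute the residual, then push down under force watch.

```bash
python3 - <<'E'
from h import *
w=load('w3');s=load('s3')
print('hole w',atz(w,187+393/3-.3,150+263/3-.3,.115,rayf),'hole s',atz(s,251.5,231,.115))
print('tip s',atz(s,180+357/5-.4,150+364/5-.4,.14),'top w',atz(w,187+388/3-.3,150+553/3-.3,.258,rayf),bot.current_ee_pos())
E
```

```text
hole w [ 0.58942555 -0.04401431  0.115     ] hole s [ 0.58710443 -0.04390233  0.115     ]
tip s [ 0.58750694 -0.04110496  0.14      ] top w [ 0.58814955 -0.04061117  0.258     ] [ 0.58781161 -0.04277849  0.21512869]
```

```bash
python3 - <<'E'
from h import *
x,y=.5883,-.0464
bot.line_to([x,y,.215],max_speed=.05)
for z in (.185,.17,.155,.149,.146,.143,.141,.139):
    bot.line_to([x,y,z],max_speed=.06); f=bot.current_contact_force(); print(z,bot.current_ee_pos().round(4),np.round(f,1))
    if np.linalg.norm(f)>15: break
bot.hold(1.0); snap('top','t4');snap('scene','s4'); print(bot.current_contact_force(),bot.current_opening()*92,bot.current_clock())
a=load('t4')['pixels'][150:290,270:410];b=load('s4')['pixels'][140:300,170:330]
cv2.imwrite('pics/m4.png',np.hstack([cv2.resize(a,(400,400)),cv2.resize(b,(400,400))]))
E
```

```text
0.185 [ 0.5883 -0.0464  0.1849] [-0.1 -0.1 -0.2]
0.17 [ 0.5879 -0.0463  0.1693] [-0.2 -0.3 -0.8]
0.155 [ 0.5879 -0.0463  0.1543] [ 0.6 -0.4  0.1]
0.149 [ 0.5884 -0.0465  0.149 ] [ 0.1 -0.  -0.8]
0.146 [ 0.5885 -0.0465  0.1467] [-0.3  0.4  4.2]
0.143 [ 0.5886 -0.0465  0.1438] [-1.9  0.8  4.8]
0.141 [ 0.5887 -0.0465  0.1418] [-1.1 -0.   5.8]
0.139 [ 0.5888 -0.0465  0.1399] [-0.4  0.3  6.1]
[-2.0390337  -0.23786411  7.21863682] 13.468289888913969 12.725
```

View pics/m4.png

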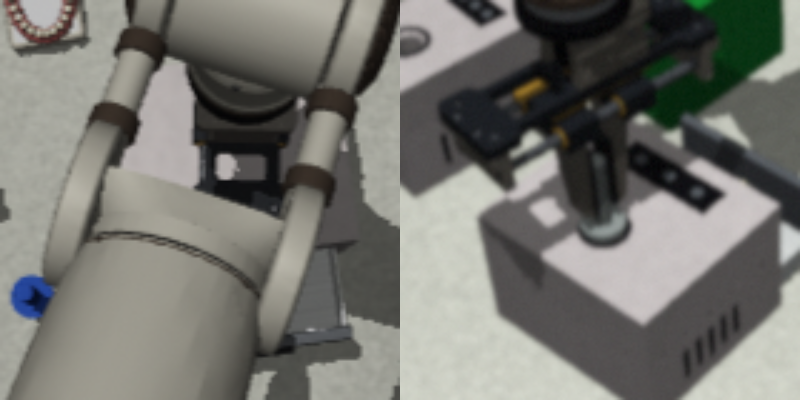

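The tray is out, visible in both views at the unit's front, and the collar is nearly on the top. I let the latch back up slowly, then release and retreat.

```bash
python3 - <<'E'
from h import *
x,y=.5883,-.0464
bot.line_to([x,y,.149],max_speed=.03); print(bot.current_contact_force())
bot.set_gripper(0.5); bot.hold(.2)
bot.line_to([x,y,.25],max_speed=.12)
bot.goto([.45,.3,.3],DOWN); bot.hold(.3)
snap('top','t5');snap('scene','s5');print(bot.current_contact_force(),bot.current_clock())
a=load('t5')['pixels'][140:300,290:530];b=load('s5')['pixels'][100:320,100:430]
cv2.imwrite('pics/m5.png',np.hstack([cv2.resize(a,(400,267)),cv2.resize(b,(400,267))]))
E
```

```text
[-0.1165439   0.02498531  2.83917703]
[-0.43241011 -0.21140418  0.31488311] 16.8417
```

View pics/m5.png

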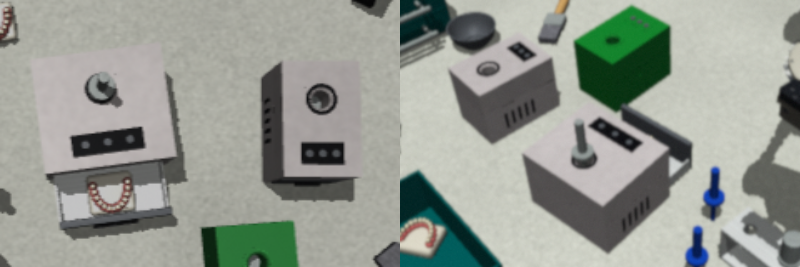

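The pin stands in the wide unit's hole. The wide tray is out by about 65–70 mm, the narrow tray is shut, and the gripper is clear of everything.

```bash
python3 -c "
from h import *
bot.job_done(); print(bot.current_clock())"
```

```text
the job is handed in; nothing more can be done
the job is handed in; nothing more can be done
```

I took the slim pin from the rack and pushed it down through the wide unit's hole. The latch tripped at about 6–7 N and the tray sprang out. I then eased the latch back up, let go and backed away, and handed the job in at about 17 s on the robot's clock.

**Last checks:** the final pictures show the pin standing in the hole, leaning slightly, with the wide tray about 65–70 mm out and the narrow tray shut. The gripper was clear, with about 0.6 N on the force sensor. I estimated the tray travel from pixels. I did not measure the pin's final depth; by the TCP height at release its tip was about 41 mm down.

**Disagreements:** the cameras placed the pin and the hole 2–4 mm apart from each other. I corrected for this by shifting 3 mm in y before pushing in. No check failed.

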